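Third hand for a new lid knob

ROBOT

A 6-joint arm with a two-finger parallel gripper is mounted at the origin on a cart in front of the work surface, level with it; the furniture and walls round the work are solid. World frame = base frame: x ahead of the robot, y to its left, z up, the work surface at z = 0. Lengths are in m, angles in rad, forces in N, time in s.
With the tool pointing down it reaches from about 0.35 to 0.775 m from the base axis. Payload 5.5 kg.
Tool frame: the origin (TCP) lies at the very end of the fingers, on their centre line; the grasp point (between the pads) lies env.pinch_z behind it (env.pinch_z is the distance from the TCP to the grasp point, in m); z points along the fingers, y is the line along which they close (so a half turn about z gives the same grasp; the last joint's range is limited). The gripper opens to 85 mm and grips with 20 to 120 N. Pads are 22 mm wide; open, the fingers measure 114 mm over their backs; the gripper's body (76 mm by 85 mm) begins 54 mm behind the grasp point. The pads swing forward as they close: fully open they stand 13 mm farther back than shut.
Start: joints at [1.011, 0.313, 0.046, 1.304, 0, 1.431], TCP at [0.234, 0.525, 0.231] pointing down, gripper open.
Joint ranges: [-2.76, 2.76], [-0.86, 1.69], [-1.03, 1.26], [-2.2, 2.34], [-1.47, 1.5], [-3.14, 3.14]. Speed limits (rad/s): [2.57, 2.57, 3.14, 3.14, 3.14, 3.14].

INTERFACE

Orientations are given as a unit quaternion [w, x, y, z].
In Python, from workcell import env, eyes gives the robot as it stands.
- The arm moves only by the shell command python3 -m jog 'ROWS' [FORCE]. ROWS is JSON, one flat list of numbers, 7 for each row, row after row: the shift along the world's x, y, z as a fraction of full scale, then the turn, a rotation vector about the world's x, y, z as a fraction of full scale, then the opening, from -1 (shut) to 1 (fully open), so that 0 is half open. A call has 1 to 12 rows; each row is the pose to reach, as a shift and turn from the pose commanded when the call began, turning the shorter way round; what a row does not reach only later rows make up. Full scale, the value 1, is 20 cm for a shift and pi rad for a turn. A row lasts 1/12 s, in which the tool goes at most 41.7 mm and 7.16 degrees, less where a joint would pass 70% of its speed; a pose out of reach is approached as far as the arm can. A call with a number of a shift or a turn outside -1 to 1 is refused whole. A call with a gripper value outside its range is refused whole. The fingers move at their own pace and stop on an object; FORCE is the grip in N (left out, the last holds). Time passes only in rows, so rows that repeat a pose let the fingers close. It gives the time, the measured TCP pose, the force, the opening and the grip force at its end, in the units of the state.
- env.get_state(): the state, without advancing time (a new reading comes with each control period).
- eyes.read_camera(name): name is "side" or "top" or "wrist"; returns (picture, depth): 420x560x3 uint8, red, green, blue; 420x560 float32, m along the optical axis (not along the pixel's ray), 0 where there is no reading.
- eyes.calibration(name): a dict with "fx", "fy", "cx", "cy" (pixels), "k1" (the pictures are not rectified: a ray, as slopes to the right and down, at radius r is drawn at 1 + k1 r^2 times it, then the intrinsics apply), "R" (3x3) and "t" (3): a world point X has camera coordinates R X + t; the wrist camera has in their place "tool_from_camera" (4x4, takes a point from camera to tool coordinates, whose origin is the TCP and whose axes are the flange's). Camera axes: x right, y down, z forward; pixel columns grow to the right and rows downward; lengths in m; the calibration is good to about 2 mm. A picture is of the moment at which its call begins: read the wrist's pose just before it. calibration takes no time and is no camera call.
- env.hand_in(): hands the job in; it is judged then, once.
The state is a dict: "clock": time; "joint_pos": joint angles; "qvel": joint speeds; "tau": joint torques, N m; "tcp_pos": TCP position; "orientation": TCP orientation; "wrist_force": force on the tool from outside, world axes, zero at the start; "ft_torque": the same for the moment, N m; "finger_gap": finger opening in m; "grip_force": force on a finger pad.
Only numpy, scipy, OpenCV 4.12 (cv2) and the standard library are available. Lean on these libraries where they do the work, as an engineer would, in place of code of your own. Each camera call takes 0.05 s, during which the arm holds its last target. There are 200 camera calls.

TASK

Stand the loose black knob upright on the middle of the blue domed lid, over its screw hole, and let go so that it balances there alone. Then shut the fingers and press straight down on the flat top of the knob (touch only the knob, do not grip its sides) until the pointer of the sprung stand is in the green band of its gauge, and finish while still holding that steady push, so that I can drive the screw from below. Never push the lid down so hard that the pointer reaches the red, and leave the spice jar, the tin and the screwdriver where they are.

Things in the scene. Friction and masses are not known exactly. Their poses are not given: they have to be found in the camera images.
- knob_head (a point): the loose knob of a pan lid: black head 36 mm across (its sides are upright from 21 to 40 mm above the foot), flat top 30 mm across at 45 mm above the foot, narrow waist, steel foot 34 mm across with a rubber ring beneath; 60 g or somewhat more or less; it starts upright on the worktop. This point is on its axis, in the middle of the head, 30 mm above the underside of the foot and 15 mm below the top; z is up along its axis
- knob_foot (a point): the same knob: centre of the underside of its foot
- stand: fixed lid stand: round dark wooden base 210 mm across, three sprung plungers, and on its -x side a white upright gauge plate (40 mm wide, top 109 mm above the worktop) with a green band and, lower, a red one. It carries an aluminium ring 178 mm across with the blue lid in it. Origin at the centre of the underside of the base, on the worktop; z up
- lid_crown (a point): top of the blue domed lid (160 mm across, 25 mm high, radius of curvature 140 mm), at the black screw hole 8 mm wide in its middle; about 130 mm above the worktop when nothing presses on it. It goes down with the lid
- lid (a joint): how far the lid and its ring have been pushed straight down on the springs, in m: 0 at rest, 0.026 at the stop; they rise again when let go. It takes 1 N to start and 0.7 N more for each mm. The black pointer wire across the gauge goes down with it: in the green band from 0.007 to 0.017 (about 6 to 13 N), at the red band from 0.0225
- spice_jar: spice jar with a dark cap, 41 mm across, 105 mm high, origin at the centre of its underside; leave it alone
- tin: red food tin, 57 mm across, 72 mm high, origin at the centre of its underside; leave it alone
- screwdriver: screwdriver lying on the worktop, 170 mm long along its x, origin at the underside about half-way along; leave it alone
Things that resemble listed ones, but are neither listed nor needed, are in the scene too. There is more than one size of the part that bears knob_head; the job needs the smaller. Leave any purple look-alike of the stand alone.

How it is judged:
On the way:
1. the knob stands balanced on the crown of the lid by itself, let go (horizontal distance between knob_foot and lid_crown below 0.008 m and angle between knob's own z axis and vertical below 0.12 rad and distance between knob_foot and lid_crown below 0.01 m and contact force between knob and stand above 0.15 N and contact force between the fingers and knob below 0.05 N and value of joint lid below 0.004 m), for 0.3 s.
At the end, for the whole second after the job is handed in: The fingers press on top of the knob from above (4 to 15 N, not gripping its sides and touching neither lid nor stand) and hold the lid pushed down steadily by 7 to 17 mm, pointer in the green band; the knob is upright within 0.12 rad, its foot on the lid within 8 mm of the crown (horizontal distance between knob_foot and lid_crown below 0.008 m and distance between knob_foot and lid_crown below 0.01 m and angle between knob's own z axis and vertical below 0.12 rad and value of joint lid between 0.007 and 0.017 m and velocity of joint lid between -0.005 and 0.005 m/s and contact force between the fingers and knob between 4 and 15 N and z of the grasp point in the frame of knob above 0.048 m and contact force between each of the fingers, the arm and stand below 0.1 N); the arm keeps its last pose, push and grip.
It fails at once if the lid is pushed down to the red band (value of joint lid above 0.0225 m).
It fails at once if the spice jar is moved more than 20 mm or tipped (distance of spice_jar from where it was at the start of the episode above 0.02 m or angle between spice_jar's own z axis and vertical above 0.3 rad).
It fails at once if the tin is moved more than 20 mm or tipped (distance of tin from where it was at the start of the episode above 0.02 m or angle between tin's own z axis and vertical above 0.3 rad).
It fails at once if the screwdriver is moved more than 30 mm (distance of screwdriver from where it was at the start of the episode above 0.03 m).
It also fails if it takes over 48 s, if anything falls off the work surface, if the arm or the gripper's body presses on something with over 40 N, if the wrist force passes 120 N, or if a joint passes its speed limit or range.

## Working session

There is one attempt and no reset: what is moved stays moved. The work goes in short steps, Python scripts to look and compute and a shell command to move; the robot and the scene stay as the last step left them, time stands still between calls to the robot, and variables do not carry over. Pictures are saved under pics/ and viewed, at most 10 in all, crops included, and the job is handed in when it is done.

```bash
mkdir -p pics; ls; cat > h.py <<'E'
import numpy as np, cv2
from workcell import env, eyes
def grab(n):
    s=env.get_state(); p,d=eyes.read_camera(n); return s,p,d
def save(p,f): cv2.imwrite('pics/'+f,p[:,:,::-1])
def Rq(q):
    w,x,y,z=q
    from scipy.spatial.transform import Rotation as R
    return R.from_quat([x,y,z,w]).as_matrix()
def cam(n,s=None):
    c=eyes.calibration(n)
    if n=='wrist':
        T=np.array(c['tool_from_camera']); R=Rq(s['orientation'])
        return c,R@T[:3,:3],R@T[:3,3]+np.array(s['tcp_pos'])
    R=np.array(c['R']);return c,R.T,-R.T@np.array(c['t'])
def rays(n,uv,s=None):
    c,R,o=cam(n,s); uv=np.asarray(uv,float).reshape(-1,1,2)
    K=np.array([[c['fx'],0,c['cx']],[0,c['fy'],c['cy']],[0,0,1.]])
    x=cv2.undistortPoints(uv,K,np.array([c['k1'],0,0,0.]))[:,0]
    return o,np.c_[x,np.ones(len(x))]@R.T
def plane(n,uv,z,s=None):
    o,d=rays(n,uv,s); return o+d*((z-o[2])/d[:,2])[:,None]
def pts(n,uv,depth,s=None):
    o,d=rays(n,uv,s); uv=np.asarray(uv,int).reshape(-1,2); return o+d*depth[uv[:,1],uv[:,0]][:,None]
E
python3 - <<'E'
from h import *
print(env.get_state(), env.pinch_z)
out=[]
for n in('top','side'):
    s,p,d=grab(n); save(p,n+'0.png'); np.savez(n+'0.npz',p=p,d=d); print(n,cam(n)[2],(d>0).mean())
E
```

```text
pics
{'clock': 0.0, 'joint_pos': array([1.01139617e+00, 3.13979266e-01, 4.50009597e-02, 1.30359742e+00,
       2.55249146e-05, 1.43123608e+00]), 'qvel': array([-1.73499160e-05, -1.43515609e-03,  7.09436852e-04,  1.70347435e-03,
       -9.36315556e-04,  1.08198870e-05]), 'tau': array([-2.44897034e-03, -4.80629325e+01,  2.98530418e+01,  1.94273813e-02,
       -3.30918247e-04,  2.25107152e-05]), 'tcp_pos': array([0.23409219, 0.52464599, 0.23042988]), 'orientation': array([-3.16631961e-04,  2.08381545e-01,  9.78047208e-01, -8.31546397e-04]), 'wrist_force': array([-0.35856492, -0.6086717 ,  0.41592565]), 'ft_torque': array([-0.00309716,  0.04733495, -0.00315285]), 'grip_force': 0.0, 'finger_gap': 0.08543646231363111} 0.0187
top [ 0.19090641 -0.00699216  1.41615167] 0.9959481292517007
side [0.45620976 0.98214301 0.61777169] 0.9437882653061225
```

View pics/top0.png

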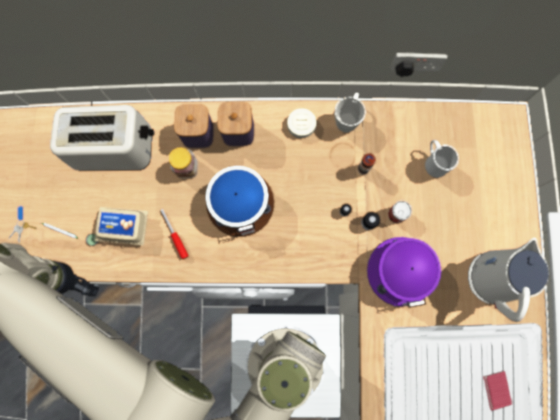

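View pics/side0.png

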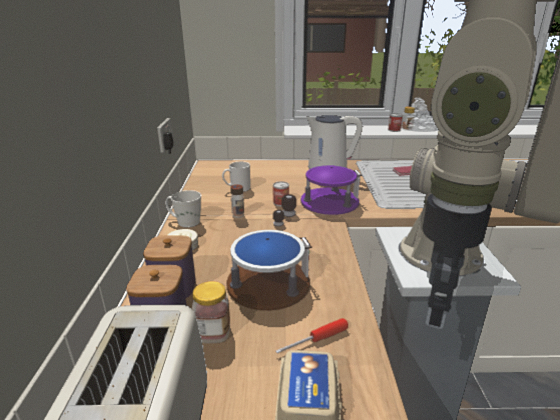

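The top view shows the small knob at about (346,210), the large one at (372,220), the tin at (400,211), the spice jar at (368,162), and the lid hole at about (237,194). The gauge is on the lower side of the stand. In the side view the small knob is at (278,216).

```bash
python3 - <<'E'
from h import *
for n,box in(('top',(325,195,362,225)),('top',(362,208,384,232)),('side',(268,205,287,228))):
    z=np.load(n+'0.npz');p=z['p'];d=z['d'];x0,y0,x1,y1=box
    m=np.zeros(p.shape[:2],bool);m[y0:y1,x0:x1]=p[y0:y1,x0:x1].max(2)<60
    nn,l,st,c=cv2.connectedComponentsWithStats(m.astype(np.uint8))
    for i in range(1,nn):
        if st[i,4]>15: print(n,st[i],c[i],[plane(n,c[i],h)[0].round(4) for h in(.03,.045)], np.median(pts(n,np.argwhere(l==i)[:,::-1],d),0).round(4))
z=np.load('top0.npz');p=z['p'].astype(int);d=z['d']
m=(p[:,:,2]>p[:,:,0]+60)&(p[:,:,2]>p[:,:,1]+30); m[:,:200]=0;m[:,280:]=0;m[:160]=0;m[230:]=0
v,u=np.nonzero(m);P=pts('top',np.c_[u,v],d)
A=np.c_[2*P,np.ones(len(P))];s=np.linalg.lstsq(A,(P**2).sum(1),rcond=None)[0]
print('lid',len(P),'sphere',s[:3],np.sqrt(s[3]+s[:3]@s[:3]),P[:,2].max(),cv2.minEnclosingCircle(np.c_[u,v].astype(np.float32)))
c=cv2.fitEllipse(max(cv2.findContours(m.astype(np.uint8),0,1)[0],key=len));print(c,plane('top',c[0],.105))
for nm,uv,h in(('tin',(400,210),.072),('jar',(368,160),.105),('gauge',(246,229),.109)): print(nm,plane('top',uv,h)[0])
E
```

```text
top [340 206  10   9  38] [343.55263158 211.5       ] [array([ 0.455 , -0.1745,  0.03  ]), array([ 0.4521, -0.1727,  0.045 ])] [ 0.4514 -0.1715  0.0418]
top [363 213  16  16 147] [369.98639456 221.2244898 ] [array([ 0.4253, -0.2533,  0.03  ]), array([ 0.4228, -0.2506,  0.045 ])] [ 0.4172 -0.245   0.0625]
side [274 213  10   9  49] [278.02040816 217.18367347] [array([ 0.4602, -0.1684,  0.03  ]), array([ 0.4601, -0.1391,  0.045 ])] [ 0.4603 -0.1652  0.0319]
lid 2207 sphere [0.46866622 0.12736855 0.79858866] 0.6814042634827581 1.4161516682046875 ((236.69564819335938, 195.6521759033203), 26.904848098754883)
((236.63238525390625, 195.63531494140625), (51.24146270751953, 53.000736236572266), 69.3860855102539) [[0.48713323 0.1390376  0.105     ]]
tin [ 0.45132559 -0.33551954  0.072     ]
jar [ 0.59294461 -0.24060725  0.105     ]
gauge [0.38999694 0.11025807 0.109     ]
```

```bash
python3 -m jog '[0.5,-1,0.3,0,0,-0.367,1, 0.5,-1,0.3,0,0,-0.367,1, 0.5,-1,0.3,0,0,-0.367,1, 0.5,-1,0.3,0,0,-0.367,1, 0.5,-1,0.3,0,0,-0.367,1, 0.5,-1,0.3,0,0,-0.367,1, 0.5,-1,0.3,0,0,-0.367,1, 0.5,-1,0.3,0,0,-0.367,1, 0.5,-1,0.3,0,0,-0.367,1, 0.5,-1,0.3,0,0,-0.367,1]'
python3 -m jog '[0.4,-0.95,0.1,0,0,0,0.2, 0.4,-0.95,0.1,0,0,0,0.2, 0.4,-0.95,0.1,0,0,0,0.2, 0.4,-0.95,0.1,0,0,0,0.2, 0.4,-0.95,0.1,0,0,0,0.2, 0.4,-0.95,0.1,0,0,0,0.2, 0.4,-0.95,0.1,0,0,0,0.2, 0.4,-0.95,0.1,0,0,0,0.2]'
python3 - <<'E'
from h import *
s,p,d=grab('wrist'); save(p,'w1.png'); np.savez('w1.npz',p=p,d=d)
print(eyes.calibration('wrist'),s['tcp_pos'],s['orientation'],s['joint_pos'],s['finger_gap'])
E
```

```text
clock: 0.93
tcp_pos: [0.3344, 0.3246, 0.2911]
orientation: [-0.0, 0.71, 0.704, -0.0]
wrist_force: [0.2, 0.5, 1.0]
finger_gap: 0.0852
grip_force: 0.0
clock: 1.6
tcp_pos: [0.4141, 0.135, 0.311]
orientation: [-0.0, 0.708, 0.706, -0.0]
wrist_force: [-0.1, -0.2, 0.6]
finger_gap: 0.0514
grip_force: 0.0
{'fx': 346.7521748377796, 'fy': 346.7521748377796, 'cx': 277.89803983006834, 'cy': 211.91760757319534, 'k1': 0.027071897999415014, 'tool_from_camera': array([[ 4.34459571e-05, -9.44424892e-01, -3.28727275e-01,
         8.44131180e-02],
       [ 9.99999990e-01,  8.54071252e-05, -1.13208307e-04,
         5.81231590e-04],
       [ 1.34992395e-04, -3.28727267e-01,  9.44424886e-01,
        -1.43078252e-01],
       [ 0.00000000e+00,  0.00000000e+00,  0.00000000e+00,
         1.00000000e+00]])} [0.41409233 0.13503209 0.31099754] [-4.29906101e-04  7.08225698e-01  7.05985928e-01 -2.13517747e-04] [ 1.30199019e-01  2.93993405e-02 -1.05015012e-01  1.43724381e+00
  4.22933347e-04  1.70416268e+00] 0.05144255347719922
```

View pics/w1.png

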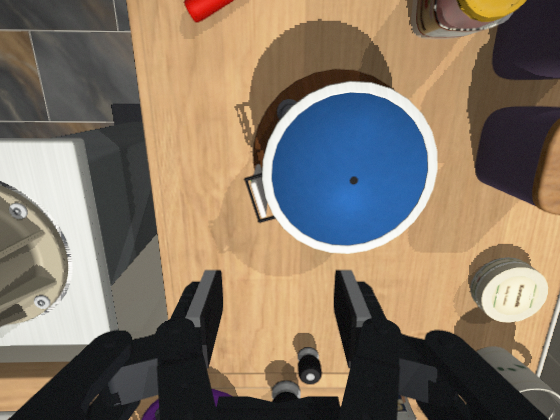

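The wrist view shows the screw hole at (353,180), the small knob's head at about (310,367) and the large knob at (285,395).

```bash
cat > hole.py <<'E'
from h import *
def hole(p,s,uv,z=.13):
    u,v=uv;w=p[v-9:v+10,u-9:u+10].sum(2).astype(float);m=w<np.median(w)*.65
    y,x=np.nonzero(m);c=(u-9+x.mean(),v-9+y.mean());return c,m.sum(),plane('wrist',c,z,s)[0]
E
python3 - <<'E'
from h import *; from hole import hole
z=np.load('w1.npz');p=z['p'];d=z['d']
s=dict(tcp_pos=[0.41409233,0.13503209,0.31099754],orientation=[-4.29906101e-04,7.08225698e-01,7.05985928e-01,-2.13517747e-04])
c,n,P=hole(p,s,(353,180));print(c,n,P,pts('wrist',[(345,180),(362,180),(353,170)],d,s))
print('knob',plane('wrist',(310,376),.045,s))
E
```

```text
(np.float64(353.2888888888889), np.float64(180.0888888888889)) 45 [0.48665591 0.13876231 0.13      ] [[0.47866625 0.13896543 0.13034162]
 [0.4947154  0.13906507 0.13100151]
 [0.48535982 0.14891628 0.13157215]]
knob [[ 0.46102946 -0.18076711  0.045     ]]
```

```bash
python3 -m jog '[0,-1,0,0,0,0,0.2, 0,-1,0,0,0,0,0.2, 0,-1,0,0,0,0,0.2, 0,-1,0,0,0,0,0.2, 0,-1,0,0,0,0,0.2, 0,-1,0,0,0,0,0.2]'
python3 -m jog '[0.2,0,-0.7,0,0,0,0.2, 0.2,0,-0.7,0,0,0,0.2, 0.2,0,-0.7,0,0,0,0.2, 0.2,0,-0.7,0,0,0,0.2, 0.2,0,-0.7,0,0,0,0.2, 0.2,0,-0.7,0,0,0,0.2]'
python3 - <<'E'
from h import *
s,p,d=grab('wrist'); save(p,'w2.png'); np.savez('w2.npz',p=p,d=d,t=s['tcp_pos'],q=s['orientation'])
E
```

```text
clock: 2.15
tcp_pos: [0.4147, -0.0679, 0.3109]
orientation: [0.001, 0.709, 0.705, -0.001]
wrist_force: [1.3, 0.4, 0.3]
finger_gap: 0.0515
grip_force: 0.0
clock: 2.65
tcp_pos: [0.4534, -0.0628, 0.1706]
orientation: [-0.002, 0.707, 0.708, -0.001]
wrist_force: [-0.5, 0.8, 0.6]
finger_gap: 0.0513
grip_force: 0.0
```

View pics/w2.png

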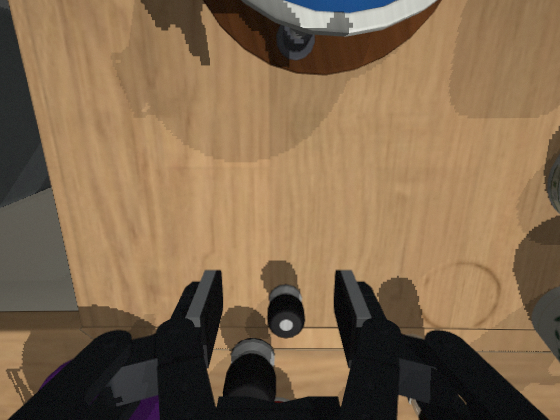

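The small knob's head is centred at about (286,318), with a pale disc on its top at (286,324) and its foot at (286,290).

```bash
python3 - <<'E'
from h import *
z=np.load('w2.npz');p=z['p'].astype(int);d=z['d'];s=dict(tcp_pos=z['t'],orientation=z['q'])
print(s)
y0,y1,x0,x1=285,345,262,312
yy,xx=np.mgrid[y0:y1,x0:x1];uv=np.c_[xx.ravel(),yy.ravel()];P=pts('wrist',uv,d,s);m=d[uv[:,1],uv[:,0]]>0
P=P[m]
for lo,hi in((.043,.05),(.038,.043),(.015,.038)):
    Q=P[(P[:,2]>lo)&(P[:,2]<hi)]; print(lo,len(Q),Q.min(0),Q.max(0),Q.mean(0),np.percentile(Q[:,2],[5,50,95]))
w=p[y0:y1,x0:x1].min(2)>110; y,x=np.nonzero(w&(np.arange(y0,y1)>310)[:,None]&(p[y0:y1,x0:x1].max(2)-p[y0:y1,x0:x1].min(2)<40)); c=(x.mean()+x0,y.mean()+y0);print(c,len(x),plane('wrist',c,.045,s))
E
```

```text
{'tcp_pos': array([ 0.45343936, -0.06275572,  0.17059196]), 'orientation': array([-1.58965467e-03,  7.06624785e-01,  7.07586309e-01, -7.07516147e-04])}
0.043 812 [ 0.44454935 -0.19564771  0.04302636] [ 0.4769679  -0.16389975  0.0472718 ] [ 0.46047565 -0.17964512  0.04520351] [0.04355968 0.04528521 0.04645791]
0.038 193 [ 0.44353909 -0.19277221  0.03800404] [ 0.4781324 -0.1633853  0.0429953] [ 0.46047093 -0.16982782  0.04096318] [0.03839925 0.04111268 0.04281769]
0.015 339 [ 0.44304156 -0.18029266  0.0202838 ] [ 0.47842324 -0.16328205  0.03794188] [ 0.46010473 -0.16744218  0.03020408] [0.02250453 0.03052796 0.03742198]
(np.float64(285.825), np.float64(324.85833333333335)) 120 [[ 0.46105332 -0.18185854  0.045     ]]
```

```bash
python3 -m jog '[0.032,-0.578,-0.3,0,0,0,0.4, 0.032,-0.578,-0.3,0,0,0,0.4, 0.032,-0.578,-0.3,0,0,0,0.4, 0.032,-0.578,-0.3,0,0,0,0.4, 0.032,-0.578,-0.3,0,0,0,0.4, 0.032,-0.578,-0.3,0,0,0,0.4, 0.032,-0.578,-0.3,0,0,0,0.4]'
python3 - <<'E'
from h import *
s,p,d=grab('wrist'); save(p,'w3.png'); np.savez('w3.npz',p=p,d=d,t=s['tcp_pos'],q=s['orientation'])
print(s['tcp_pos'],s['finger_gap'])
E
```

```text
clock: 3.28
tcp_pos: [0.4615, -0.1797, 0.1131]
orientation: [0.001, 0.707, 0.707, 0.0]
wrist_force: [-0.3, -0.3, 0.1]
finger_gap: 0.0597
grip_force: 0.0
[ 0.46152607 -0.17970615  0.11313009] 0.05969669416884229
```

View pics/w3.png

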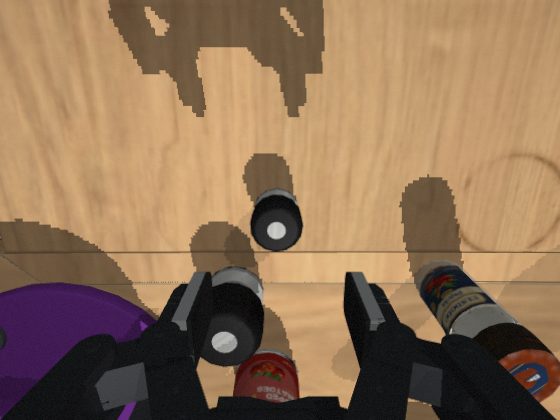

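The small knob's head is at (276,222) with its pale spot at (276,230), midway between the fingers. The large knob is at (226,340).

```bash
python3 - <<'E'
from h import *
z=np.load('w3.npz');d=z['d'];s=dict(tcp_pos=z['t'],orientation=z['q'])
print(plane('wrist',(276.5,230),.045,s),plane('wrist',(226,341),.06,s),pts('wrist',[(226,341)],d,s))
yy,xx=np.mgrid[180:255,245:308];P=pts('wrist',np.c_[xx.ravel(),yy.ravel()],d,s);Q=P[P[:,2]>.0425];print(Q.min(0),Q.max(0),Q.mean(0))
E
```

```text
[[ 0.46130924 -0.18143529  0.045     ]] [[ 0.42660177 -0.25720775  0.06      ]] [[ 0.42755948 -0.25280738  0.06532719]]
[ 0.4444188  -0.19671646  0.04250375] [ 0.476905   -0.09518837  0.2561443 ] [ 0.46077224 -0.17867019  0.04767226]
```

```bash
python3 -m jog '[0.003,-0.003,-0.2,0,0,0,0.4, 0.003,-0.003,-0.35,0,0,0,0.4, 0.003,-0.003,-0.495,0,0,0,0.4, 0.003,-0.003,-0.495,0,0,0,0.4, 0.003,-0.003,-0.495,0,0,0,0.4, 0.003,-0.003,-0.495,0,0,0,-1, 0.003,-0.003,-0.495,0,0,0,-1, 0.003,-0.003,-0.495,0,0,0,-1, 0.003,-0.003,-0.495,0,0,0,-1, 0.003,-0.003,-0.495,0,0,0,-1, 0.003,-0.003,-0.495,0,0,0,-1, 0.003,-0.003,-0.495,0,0,0,-1]' 25
```

```text
clock: 4.33
tcp_pos: [0.4631, -0.1817, 0.0147]
orientation: [0.002, 0.708, 0.706, 0.001]
wrist_force: [0.1, 2.4, 7.3]
finger_gap: 0.0348
grip_force: 24.6
```

```bash
python3 -m jog '[0,0,0.2,0,0,0,-1, 0,0,0.4,0,0,0,-1, 0,0,0.6,0,0,0,-1, 0,0,0.8,0,0,0,-1, 0,0,0.95,0,0,0,-1, 0,0,0.95,0,0,0,-1]'
python3 -m jog '[0.06,0.15,0,0,0,0,-1, 0.06,0.35,0,0,0,0,-1, 0.06,0.55,0,0,0,0,-1, 0.06,0.75,0,0,0,0,-1, 0.06,0.9,0,0,0,0,-1, 0.06,1,0,0,0,0,-1, 0.06,1,0,0,0,0,-1]'
python3 -m jog '[0.06,0.1,0,0,0,0,-1, 0.06,0.2,0,0,0,0,-1, 0.06,0.3,0,0,0,0,-1, 0.06,0.3,0,0,0,0,-1, 0.06,0.3,0,0,0,0,-1, 0.06,0.3,0,0,0,0,-1]'
python3 - <<'E'
from h import *
s,p,d=grab('wrist'); save(p,'w4.png'); np.savez('w4.npz',p=p,d=d,t=s['tcp_pos'],q=s['orientation'])
print(s['tcp_pos'],s['finger_gap'])
s,p,d=grab('side'); np.savez('s4.npz',p=p,d=d,t=s['tcp_pos'],q=s['orientation']); save(cv2.resize(p[150:300,180:380],(800,600),interpolation=2),'s4.png')
E
```

```text
clock: 4.83
tcp_pos: [0.4649, -0.1832, 0.2107]
orientation: [0.007, 0.708, 0.706, 0.002]
wrist_force: [1.5, -0.3, -0.7]
finger_gap: 0.0349
grip_force: 25.6
clock: 5.42
tcp_pos: [0.4729, 0.0223, 0.203]
orientation: [0.0, 0.706, 0.708, 0.001]
wrist_force: [-0.8, -1.0, 0.3]
finger_gap: 0.035
grip_force: 25.6
clock: 5.92
tcp_pos: [0.4855, 0.0782, 0.2025]
orientation: [0.0, 0.708, 0.706, 0.0]
wrist_force: [0.3, -0.6, -0.3]
finger_gap: 0.035
grip_force: 25.6
[0.48549362 0.07816522 0.20254649] 0.034965369064912974
```

View pics/w4.png

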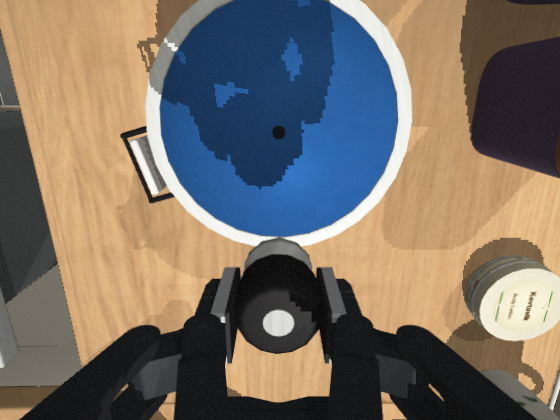

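View pics/s4.png

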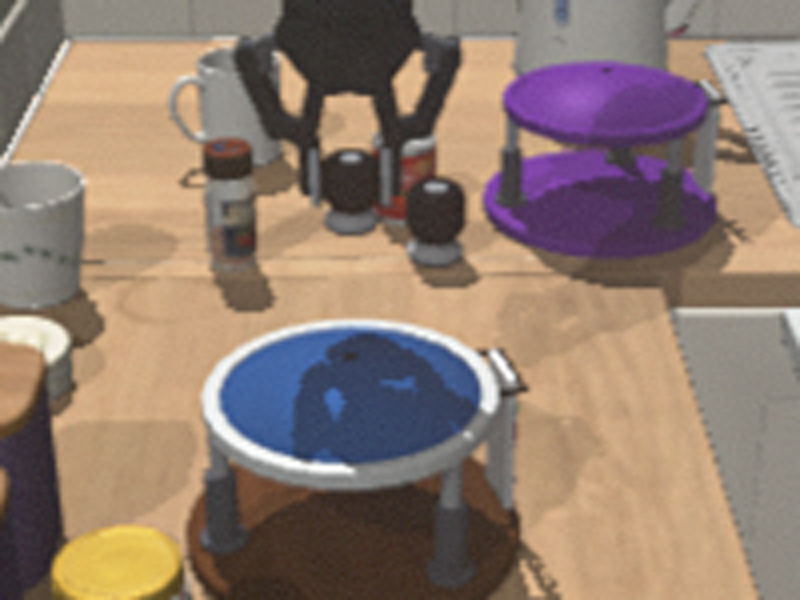

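The wrist view shows the hole at (279,132), with the knob held between the fingers, its top spot at (279,322) and its steel foot's edge at (279,242). The side view shows it upright.

```bash
cat > knob.py <<'E'
from h import *
def knob(p,d,s,u0,u1,v0,v1,zlo=.03):
    yy,xx=np.mgrid[v0:v1,u0:u1];uv=np.c_[xx.ravel(),yy.ravel()];P=pts('wrist',uv,d,s)
    zt=np.median(P[np.abs(uv[:,1]-(v0+v1)/2)<10][:,2])
    Q=P[np.abs(P[:,2]-zt)<.004]
    for _ in range(4):
        c=Q.mean(0);n=np.linalg.svd(Q-c,full_matrices=False)[2][2];n*=np.sign(n[2]);Q=Q[np.abs((Q-c)@n)<.0015]
    return zt,Q.min(0),Q.max(0),c,n,len(Q)
E
python3 - <<'E'
from h import *; from hole import hole; from knob import knob
z=np.load('w4.npz');p=z['p'];d=z['d'];s=dict(tcp_pos=z['t'],orientation=z['q'])
print('hole',hole(p,s,(279,132)), pts('wrist',[(265,132),(293,132),(279,116),(279,148)],d,s))
print('tcp',s['tcp_pos']);print(knob(p,d,s,242,317,300,345))
q=p[300:345,255:305].min(2)>150;y,x=np.nonzero(q);c=(x.mean()+255,y.mean()+300);print('spot',c,pts('wrist',[c],d,s))
for v in range(236,262,4): print(v,pts('wrist',[(262,v),(279,v),(296,v)],d,s).round(4).tolist(),p[v,279])
E
```

```text
hole ((np.float64(278.31007751937983), np.float64(132.0077519379845)), np.int64(129), array([0.486478  , 0.13899508, 0.13      ])) [[0.47841125 0.13911843 0.13093301]
 [0.49543715 0.13892935 0.12956461]
 [0.48690739 0.14838898 0.13027196]
 [0.48688603 0.12937959 0.13033475]]
tcp [0.48549362 0.07816522 0.20254649]
(np.float64(0.2332468291325999), array([0.47191611, 0.06726537, 0.23165955]), array([0.50101584, 0.08920043, 0.2346408 ]), array([0.48625607, 0.07871379, 0.2331965 ]), array([ 0.00396279, -0.00484188,  0.99998043]), 3192)
spot (np.float64(278.0431432973806), np.float64(322.6363636363636)) [[0.48610406 0.07930887 0.23451306]]
236 [[0.4743, 0.0611, 0.1084], [0.4869, 0.0604, 0.107], [0.4995, 0.0608, 0.1079]] [103 117 140]
240 [[0.4783, 0.0938, 0.1898], [0.4866, 0.0957, 0.1942], [0.4995, 0.0578, 0.1085]] [96 95 93]
244 [[0.4785, 0.0938, 0.1944], [0.4866, 0.0943, 0.1955], [0.4948, 0.0929, 0.1926]] [129 129 126]
248 [[0.4785, 0.0919, 0.195], [0.4866, 0.0925, 0.1963], [0.4948, 0.0915, 0.1942]] [131 133 129]
252 [[0.4785, 0.0898, 0.1949], [0.4866, 0.091, 0.1975], [0.4947, 0.0902, 0.1958]] [131 132 128]
256 [[0.4786, 0.0889, 0.1973], [0.4866, 0.0959, 0.2115], [0.4948, 0.0878, 0.1953]] [15 13 17]
260 [[0.4794, 0.095, 0.2134], [0.4866, 0.0959, 0.2151], [0.4938, 0.0944, 0.2123]] [ 6 13  7]
```

```bash
python3 -m jog '[0,0.15,0,0,0,0,-1, 0,0.3,0,0,0,0,-1, 0,0.3,0,0,0,0,-1, 0,0.3,-0.1,0,0,0,-1, 0,0.3,-0.2,0,0,0,-1, 0,0.3,-0.265,0,0,0,-1, 0,0.3,-0.265,0,0,0,-1, 0,0.3,-0.265,0,0,0,-1, 0,0.3,-0.265,0,0,0,-1, 0,0.3,-0.265,0,0,0,-1, 0,0.3,-0.265,0,0,0,-1]'
python3 -m jog '[0,0,0,0,0,0,-1, 0,0,0,0,0,0,-1, 0,0,0,0,0,0,-1]'
```

```text
clock: 6.93
tcp_pos: [0.4863, 0.1387, 0.1505]
orientation: [0.001, 0.708, 0.706, 0.001]
wrist_force: [0.2, -0.1, -0.9]
finger_gap: 0.035
grip_force: 25.6
clock: 7.18
tcp_pos: [0.4856, 0.1389, 0.1496]
orientation: [0.0, 0.708, 0.706, 0.0]
wrist_force: [-0.7, -0.7, -0.7]
finger_gap: 0.035
grip_force: 25.6
```

```bash
python3 -m jog '[0,0,-0.01,0,0,0,-1, 0,0,-0.02,0,0,0,-1, 0,0,-0.02,0,0,0,-1, 0,0,-0.02,0,0,0,-1, 0,0,-0.02,0,0,0,-1, 0,0,-0.02,0,0,0,-1]'
python3 -m jog '[0,0,-0.005,0,0,0,-1, 0,0,-0.005,0,0,0,-1, 0,0,-0.005,0,0,0,-1, 0,0,-0.005,0,0,0,-1]'
python3 - <<'E'
from h import *
f=[]
for i in range(4): s,p,d=grab('side'); f.append(s['wrist_force'][2])
print(f,s['tcp_pos'])
E
```

```text
clock: 7.68
tcp_pos: [0.4854, 0.1389, 0.1453]
orientation: [0.0, 0.708, 0.706, 0.0]
wrist_force: [0.3, 0.0, -0.6]
finger_gap: 0.0349
grip_force: 25.6
clock: 8.02
tcp_pos: [0.4854, 0.1389, 0.1443]
orientation: [0.0, 0.708, 0.706, 0.0]
wrist_force: [0.1, -0.2, -1.2]
finger_gap: 0.0349
grip_force: 25.6
[np.float64(-1.2093267858199894), np.float64(-1.0358042391217432), np.float64(-0.12224953335170108), np.float64(-0.4935653924216527)] [0.48540142 0.13890533 0.14434741]
```

```bash
cat > f.py <<'E'
from h import *
f=[]
for i in range(4): s,p,d=grab('side'); f.append(s['wrist_force'][2])
print(np.round(f,2),s['tcp_pos'])
E
python3 -m jog '[0.003,0,-0.005,0,0,0,-1, 0.003,0,-0.005,0,0,0,-1, 0.003,0,-0.005,0,0,0,-1]'; python3 f.py
python3 -m jog '[0,0,-0.005,0,0,0,-1, 0,0,-0.005,0,0,0,-1, 0,0,-0.005,0,0,0,-1]'; python3 f.py
```

```text
clock: 8.47
tcp_pos: [0.486, 0.1389, 0.1434]
orientation: [0.0, 0.708, 0.706, 0.0]
wrist_force: [-1.2, 0.4, 0.1]
finger_gap: 0.0351
grip_force: 25.7
[0.07 1.8  1.11 0.53] [0.4859818  0.13892689 0.1433749 ]
clock: 8.92
tcp_pos: [0.486, 0.1389, 0.1424]
orientation: [0.0, 0.708, 0.706, 0.0]
wrist_force: [0.2, 1.3, 1.9]
finger_gap: 0.0349
grip_force: 25.8
[1.93 1.81 0.82 0.21] [0.48600956 0.13891352 0.142357  ]
```

```bash
python3 -m jog '[0,0,0,0,0,0,-0.1, 0,0,0,0,0,0,-0.1, 0,0,0,0,0,0,0.1, 0,0,0,0,0,0,0.1, 0,0,0,0,0,0,0.3, 0,0,0,0,0,0,0.3, 0,0,0,0,0,0,0.3, 0,0,0,0,0,0,0.3]'; python3 -m jog '[0,0,0.1,0,0,0,0.3, 0,0,0.2,0,0,0,0.3, 0,0,0.3,0,0,0,0.3, 0,0,0.4,0,0,0,0.3, 0,0,0.4,0,0,0,0.3, 0,0,0.4,0,0,0,0.3]';python3 -m jog '[0,-0.2,0,0,0,0,-0.5, 0,-0.3,0,0,0,0,-1, 0,-0.3,0,0,0,0,-1, 0,-0.3,0,0,0,0,-1, 0,-0.3,0,0,0,0,-1, 0,-0.3,0,0,0,0,-1]'
python3 - <<'E'
from h import *; from hole import hole
s,p,d=grab('wrist'); save(p,'w5.png'); np.savez('w5.npz',p=p,d=d,t=s['tcp_pos'],q=s['orientation'])
print(s['tcp_pos'],s['finger_gap'])
E
```

```text
clock: 9.78
tcp_pos: [0.486, 0.1389, 0.1423]
orientation: [0.0, 0.708, 0.706, 0.0]
wrist_force: [0.0, 0.3, 0.2]
finger_gap: 0.0555
grip_force: 0.0
clock: 10.28
tcp_pos: [0.4869, 0.139, 0.2235]
orientation: [0.001, 0.708, 0.706, 0.001]
wrist_force: [0.3, -0.4, -0.4]
finger_gap: 0.0554
grip_force: 0.0
clock: 10.78
tcp_pos: [0.4857, 0.0795, 0.2218]
orientation: [-0.0, 0.708, 0.707, -0.0]
wrist_force: [-0.5, -0.2, 0.4]
finger_gap: 0.0002
grip_force: 0.0
[0.48565514 0.07946788 0.22176204] 0.0001935670111075884
```

View pics/w5.png

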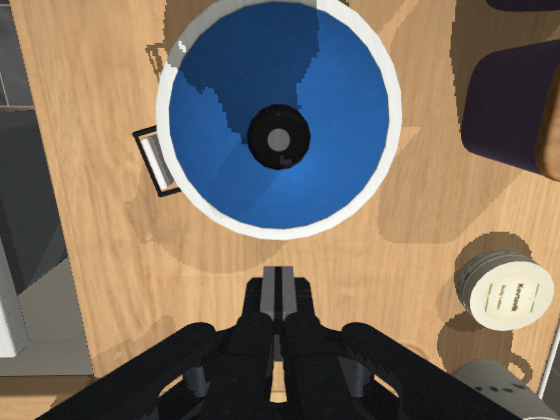

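The knob stands alone on the lid, with its head centred at about (279,137). The fingers are shut and clear of it.

```bash
python3 - <<'E'
from h import *; from knob import knob
z=np.load('w5.npz');p=z['p'];d=z['d'];s=dict(tcp_pos=z['t'],orientation=z['q'])
print(knob(p,d,s,250,310,108,166))
q=p[125:152,265:292].min(2)>80;y,x=np.nonzero(q);c=(x.mean()+265,y.mean()+125);print('spot',c,len(x),pts('wrist',[c],d,s),plane('wrist',c,.175,s))
# lid ring / dome centre from blue outline (rim at z ~0.105)
a=p.astype(int);m=((a[:,:,2]>a[:,:,0]+50)&(a[:,:,2]>a[:,:,1]+25)).astype(np.uint8);m[260:]=0;m[:8]=0
k=max(cv2.findContours(m,0,1)[0],key=len)[:,0];k=k[k[:,1]>12]
W=plane('wrist',k,.105,s)[:,:2];A=np.c_[2*W,np.ones(len(W))];r=np.linalg.lstsq(A,(W**2).sum(1),rcond=None)[0];print('rim',r[:2],np.sqrt(r[2]+r[:2]@r[:2]))
E
```

```text
(np.float64(0.17459776652718345), array([0.47097099, 0.12490881, 0.17294479]), array([0.50210914, 0.15536248, 0.17590655]), array([0.48623234, 0.13987093, 0.17449466]), array([0.0013433 , 0.00473819, 0.99998787]), 2467)
spot (np.float64(278.1338797814208), np.float64(139.41803278688525)) 366 [[0.48637721 0.13943703 0.17646305]] [[0.48637641 0.13924747 0.175     ]]
rim [0.4865436  0.13894381] 0.07886817733235854
```

```bash
python3 -m jog '[0.003,0.15,0,0,0,0,-1, 0.003,0.3,0,0,0,0,-1, 0.003,0.3,0,0,0,0,-1, 0.003,0.3,-0.07,0,0,0,-1, 0.003,0.3,-0.14,0,0,0,-1, 0.003,0.3,-0.2,0,0,0,-1, 0.003,0.3,-0.2,0,0,0,-1, 0.003,0.3,-0.2,0,0,0,-1, 0.003,0.3,-0.2,0,0,0,-1]' 40
python3 f.py
python3 -m jog '[0,0,-0.01,0,0,0,-1, 0,0,-0.02,0,0,0,-1, 0,0,-0.03,0,0,0,-1, 0,0,-0.04,0,0,0,-1, 0,0,-0.05,0,0,0,-1, 0,0,-0.05,0,0,0,-1, 0,0,-0.05,0,0,0,-1]'
python3 f.py
```

```text
clock: 11.58
tcp_pos: [0.4869, 0.1391, 0.1829]
orientation: [0.0, 0.708, 0.707, 0.0]
wrist_force: [0.5, 0.5, -0.3]
finger_gap: 0.0
grip_force: 0.0
[-0.34  0.11 -0.3  -0.36] [0.48718354 0.13896584 0.18323212]
clock: 12.37
tcp_pos: [0.4866, 0.1389, 0.1724]
orientation: [0.0, 0.708, 0.706, 0.0]
wrist_force: [0.0, -0.1, 1.9]
finger_gap: 0.0001
grip_force: 0.8
[1.87 2.26 1.79 1.62] [0.48663148 0.13888394 0.17245396]
```

```bash
python3 -m jog '[0,0,-0.007,0,0,0,-1, 0,0,-0.014,0,0,0,-1, 0,0,-0.021,0,0,0,-1, 0,0,-0.028,0,0,0,-1, 0,0,-0.034,0,0,0,-1, 0,0,-0.04,0,0,0,-1, 0,0,-0.046,0,0,0,-1, 0,0,-0.05,0,0,0,-1, 0,0,-0.05,0,0,0,-1, 0,0,-0.05,0,0,0,-1, 0,0,-0.05,0,0,0,-1]'
python3 f.py
python3 - <<'E'
from h import *
s,p,d=grab('side'); save(cv2.resize(p[205:315,205:345],(800,600),interpolation=2),'s6.png')
E
```

```text
clock: 13.48
tcp_pos: [0.4868, 0.1389, 0.1631]
orientation: [0.0, 0.708, 0.706, 0.0]
wrist_force: [-1.7, -0.8, 8.4]
finger_gap: -0.0001
grip_force: 4.0
[8.39 8.47 8.06 7.56] [0.48685756 0.13893485 0.16309488]
```

View pics/s6.png

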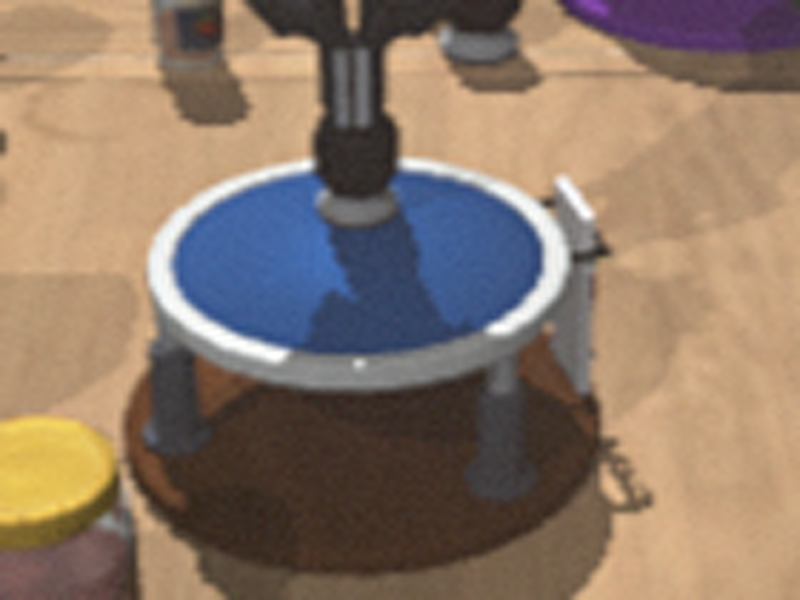

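The knob stands upright at (355,160) under the shut fingers, and the lid is lowered. Force is about 8 N and the lid is about 11 mm down, both in the green range.

```bash
python3 f.py; python3 -c "
from workcell import env
print(env.hand_in())"
```

```text
[8.02 8.63 7.9  7.75] [0.48683965 0.13892089 0.16309053]
the job is handed in; nothing more can be done
None
```

The knob was set down and let go upright, within about 1 mm of the middle of the lid. The shut fingers are now holding a steady push of about 8 N on its top, with the lid about 11 mm down by my estimate (I did not read the gauge itself). The job is handed in, and no verdict came back.

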